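Leak-check the slide chamber at its tilted test nipple

TASK

Lift the hand-held leak tester out of its blue stand and press its coupler squarely onto the tilted brass test nipple of the slide chamber until the nipple snaps all the way in. Keep it held there against the spring: the program finishes while the gripper is still holding the tester square on the nipple, pressed fully home. Press the nipple only with the coupler, and leave the white sample tube, the yellow-lidded tip box and the slide box where they are.

Things in the scene. Friction and masses are not known exactly. Their poses are not given: they have to be found in the camera images.
- tester: loose hand-held leak tester, 126 mm tall, 0.11-0.22 kg, upright in the stand, coupler down. Origin: centre of the coupler's open mouth (lower end); z up its axis. Along z: dark round coupler 24 mm across (0-36 mm), blue flange 42 mm across (36-42, rests on the stand), grey neck 28 mm across (42-70), white square grip 34 x 34 mm (70-126), black dot on top. Grip faces look along own x and y
- tester_grip (a point): point on the tester's axis in its white grip, 100 mm above the mouth, 26 mm below the top; a good place for the TCP
- coupler_mouth (a point): centre of the coupler's open mouth, the tester's lower end, same axes as the tester. The bore is 14 mm across and 16 mm deep, its wall 5 mm thick
- coupler_seat (a point): centre of the bore's floor, 16 mm up the tester's axis from the mouth; it meets the nipple's tip when the coupler is fully on. Same axes as the tester
- stand: blue block fixed to the bench, 90 x 90 x 46 mm tall, with a blind round hole 31 mm across and 40 mm deep in the middle of its top, in which the coupler stands with play. Origin: centre of the underside
- chamber: slide chamber fixed to the bench: aluminium box 150 (x) x 110 (y) x 40 mm with a glass window on top (to 43 mm). Origin: centre of the underside. A grey 40 x 36 x 36 mm block, centred at own (-25, 0, 58) mm, leans 0.44 rad (25 degrees) towards own -x; the brass nipple stands out of its upper face
- nipple_tip (a point): centre of the nipple's tip; moves with it. Own z: outward along the nipple's axis, leaning 0.44 rad from vertical towards the chamber's -x. Released, it is at (-45, 0, 101) mm in the chamber's frame. Head 11 mm across with a tapered nose (7 mm at the tip), stem 9 mm; stands 30 mm out of the block released, 20 mm fully in
- nipple (a joint): how far the nipple is pushed in along its axis, m: 0 released, 0.010 at its hard stop. It resists with about 11 N at first; past half-way it snaps over and the push needed falls to about 5 N at the stop. It does not latch: let go, it springs back to 0
- tube: white sample tube with a blue cap, 32 mm across (cap 36 mm), 95 mm tall, standing loose; leave alone. Origin: centre of the underside
- tipbox: loose white pipette-tip box with a yellow lid, 79 x 114 x 62 mm; leave alone. Origin: centre of the underside
- slidebox: loose flat slide box, white with a green top, 80 x 80 x 28 mm; leave alone. Origin: centre of the underside
Not all that is in view belongs to the job. What is shaped like the tester but purple is not meant.

How it is judged:
By the outcome, as a careful person would: the job done as asked, in the order asked, and still so for the second after the job is handed in, while the arm keeps its last pose, push and grip.
It also fails if it takes over 54 s, if anything falls off the work surface, if the arm or the gripper's body presses on something with over 40 N, if the wrist force passes 120 N, or if a joint passes its speed limit or range.

ROBOT

A 6-joint arm with a two-finger parallel gripper is mounted at the origin on the work surface. World frame = base frame: x ahead of the robot, y to its left, z up, the work surface at z = 0. Lengths are in m, angles in rad, forces in N, time in s.
With the tool pointing down it reaches from about 0.225 to 0.875 m from the base axis. Payload 3.4 kg.
Tool frame: the origin (TCP) lies between the finger pads, 19 mm behind the fingertips; this is the grasp point; z points along the fingers, y is the line along which they close (so a half turn about z gives the same grasp; the last joint's range is limited). The gripper opens to 85 mm and grips with 20 to 120 N. Pads are 22 mm wide; open, the fingers measure 114 mm over their backs; the gripper's body (76 mm by 85 mm) begins 54 mm behind the grasp point. The pads swing forward as they close: fully open they stand 13 mm farther back than shut.
Start: joints at [1.158, 0.276, 1.505, -0, 1.361, -0.121], TCP at [0.165, 0.551, 0.25] pointing down, gripper open.
Joint ranges: [-2.89, 2.89], [-0.75, 2.08], [0.22, 2.7], [-1.18, 4.32], [0.11, 2.71], [-2.7, 2.7]. Speed limits (rad/s): [2.57, 2.57, 3.14, 3.14, 3.14, 3.14].

INTERFACE

Orientations are given as a unit quaternion [w, x, y, z].
In Python, from rig import manip gives the robot as it stands.
- The arm moves only by the tool move_arm, never from a script. Its argument "steps" is one flat list of numbers, 7 for each row, row after row: the turn, a rotation vector about the world's x, y, z normalised to -1 to 1, where 1 is 360 degrees, then the shift along the world's x, y, z normalised to -1 to 1, where 1 is 1 m, then the opening, from -1 (shut) to 1 (fully open). A call has exactly 10 rows; each row is the pose to reach, as a shift and turn from the pose commanded when the call began, turning the shorter way round; what a row does not reach only later rows make up. A row lasts 1/10 s, in which the tool goes at most 50 mm and 8.59 degrees, less where a joint would pass 70% of its speed; a pose out of reach is approached as far as the arm can. A call with a number of a shift or a turn outside -1 to 1 is refused whole. A call with a gripper value outside its range is refused whole. The fingers move at their own pace and stop on an object; "squeeze" is the grip in N (left out, the last holds). Time passes only in rows, so rows that repeat a pose let the fingers close, or fill a call up. It gives the time, the measured TCP pose, the force, the opening and the grip force at its end, in the units of the state.
- manip.get_state(): the state, without advancing time (a new reading comes with each control period).
- manip.get_image(name): name is "scene" or "top" or "wrist"; returns a dict with "pixels" (384x512x3 uint8, blue, green, red), "fx", "fy", "cx", "cy" (pixels), "D" ([k1, k2, p1, p2, k3] as OpenCV has them; the pictures are not rectified), "R" (3x3) and "t" (3): a world point X has camera coordinates R X + t. Camera axes: x right, y down, z forward; pixel columns grow to the right and rows downward; lengths in m; the calibration is good to about 2 mm. A picture is of the moment at which its call begins. There is no depth.
- manip.sign_off(): hands the job in; it is judged then, once.
The state is a dict: "clock": time; "qpos": joint angles; "qd": joint speeds; "effort": joint torques, N m; "position": TCP position; "ee_rot": TCP orientation; "contact_force": force on the tool from outside, world axes, zero at the start; "moment": the same for the moment, N m; "width": finger opening in m; "gripper_force": force on a finger pad.
Only numpy, scipy, OpenCV 4.12 (cv2) and the standard library are available. Lean on these libraries where they do the work, as an engineer would, in place of code of your own. Each camera call takes 0.05 s, during which the arm holds its last target. There are 200 camera calls.

## Working session

There is one attempt and no reset: what is moved stays moved. The work goes in short steps, Python scripts to look and compute and a tool call to move; the robot and the scene stay as the last step left them, time stands still between calls to the robot, and variables do not carry over. Pictures are saved under pics/ and viewed, at most 10 in all, crops included, and the job is handed in when it is done.

Besides the shell and the picture viewer there is one more tool, called after ">>>" by a JSON object that holds its "api" and its "payload", one argument or row to a line. move_arm: Moves the arm, as the interface text tells. Scaled input: -1 to 1 covers 1 m each way for a shift and 360 degrees each way for a turn. Its arguments: {"type":"object","properties":{"steps":{"type":"array"},"squeeze":{"type":"number"}},"required":["steps"]}

```bash
mkdir -p pics; cat > h.py <<'E'
import numpy as np, cv2, pickle
from rig import manip
def grab(n):
    im=manip.get_image(n); cv2.imwrite(f"pics/{n}_raw.png",np.array(im["pixels"])); return im
def K(im): return np.array([[im["fx"],0,im["cx"]],[0,im["fy"],im["cy"]],[0,0,1.]])
def ray(im,uv):
    p=cv2.undistortPoints(np.array([[uv]],float),K(im),np.array(im["D"],float))[0,0]
    R=np.array(im["R"]);t=np.array(im["t"]); d=R.T@np.array([p[0],p[1],1]); return -R.T@t,d/np.linalg.norm(d)
def atz(im,uv,z):
    c,d=ray(im,uv); return c+d*(z-c[2])/d[2]
def proj(im,X):
    R=np.array(im["R"]);t=np.array(im["t"])
    return cv2.projectPoints(np.array(X,float).reshape(-1,3),cv2.Rodrigues(R)[0],t,K(im),np.array(im["D"],float))[0][:,0]
E
python3 - <<'E'
from h import *
a=grab("scene");b=grab("top")
pickle.dump({"scene":a,"top":b},open("im.pkl","wb"))
for n,i in(("scene",a),("top",b)):
    cv2.imwrite(f"pics/{n}1.png",cv2.resize(np.array(i["pixels"]),(800,600),interpolation=cv2.INTER_CUBIC)); print(n,i["fx"],-np.array(i["R"]).T@i["t"])
print(manip.get_state())
E
```

```text
scene 379.9031379684052 [ 1.20232074 -0.22128881  0.83505448]
top 443.15087526589537 [ 0.41680586 -0.02662486  1.16171578]
{'clock': 0.1, 'qpos': array([ 1.15801324e+00,  2.76550979e-01,  1.50600569e+00,  6.75815863e-06,
        1.36072201e+00, -1.20999906e-01]), 'qd': array([ 0.00036853, -0.00111143, -0.00270617,  0.00071408,  0.00163348,
        0.00103255]), 'effort': array([ 2.59008884e-03, -4.17692578e+01, -2.46405298e+01, -2.84830712e-04,
        5.87739007e-03, -9.65178913e-06]), 'position': array([0.1652281 , 0.5502852 , 0.24921557]), 'ee_rot': array([-2.25518303e-04,  1.45375256e-01,  9.89376230e-01, -8.12293814e-04]), 'contact_force': array([-0.2141985 , -0.89212062,  0.05899109]), 'moment': array([ 0.03881083,  0.00263558, -0.02728014]), 'gripper_force': 0.0, 'width': 0.08579140492066854}
```

View pics/scene1.png

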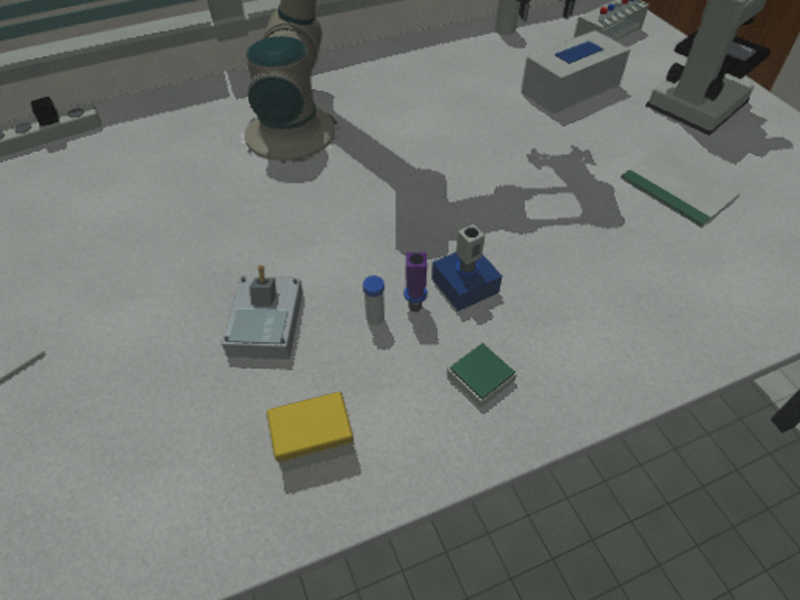

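View pics/top1.png

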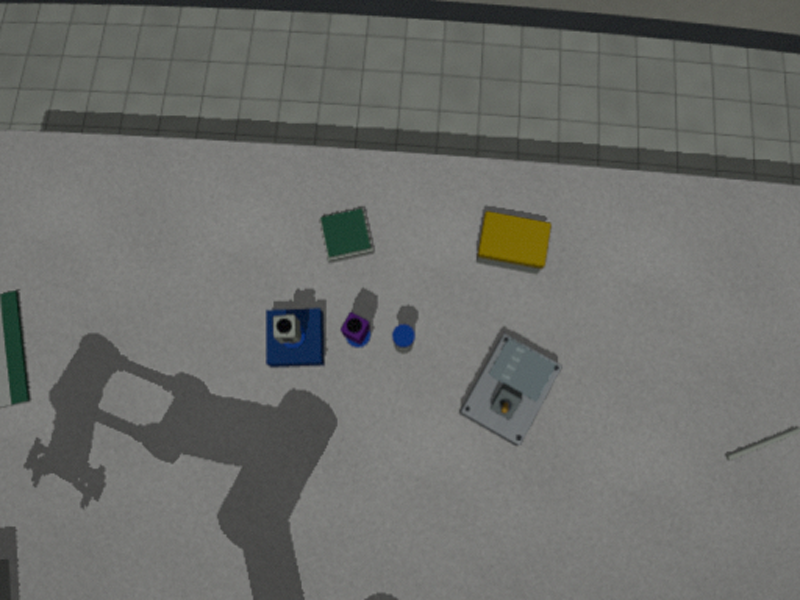

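Scene view (800x600): the white-gripped tester in the blue stand is at (470,245), the chamber with its nipple at (262,270). The top view has them at (286,327) and (505,403).

What could be taken for the tester:
- The white tester in the stand: top (286,327). This is my choice, because it has a white grip and a blue stand.
- The purple lookalike: top (356,327).
- The tube: top (404,336).

I'll check the choice in a close crop.

```bash
python3 - <<'E'
from h import *
d=pickle.load(open("im.pkl","rb"))
t=np.array(d["top"]["pixels"]);s=np.array(d["scene"]["pixels"])
# raw coords = view*0.64
def c(im,x,y,w=66,h=50): return cv2.resize(im[y:y+h,x:x+w],(w*6,h*6),interpolation=cv2.INTER_CUBIC)
crops=[c(t,160,190),c(t,292,212,66,74)[:444],c(s,272,140),c(s,136,166,66,74)]
A=np.hstack([crops[0],crops[2]]);
B=np.hstack([c(t,292,232),c(s,136,166)])
cv2.imwrite("pics/crop1.png",np.vstack([A,B]));
E
```

```text
(no output)
```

View pics/crop1.png

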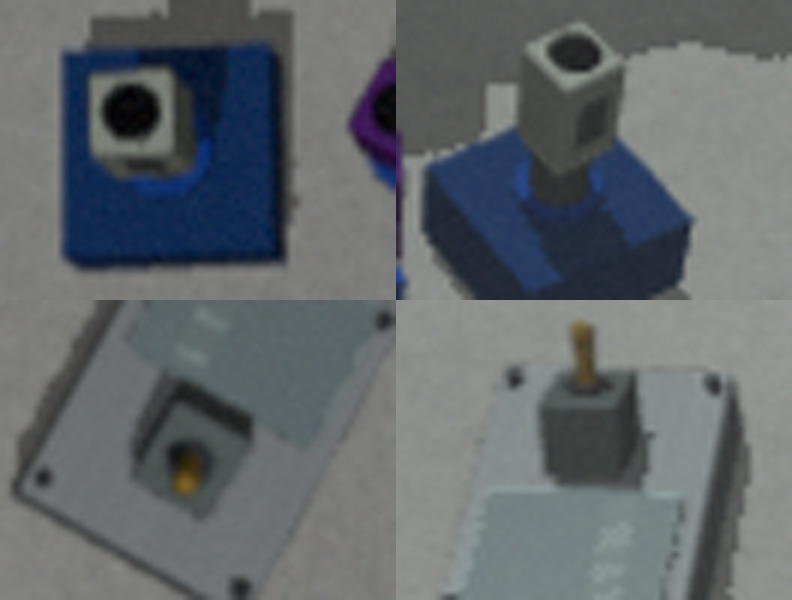

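The crop confirms the choice: white square grip with a black dot at top-crop (131,110), in the blue stand, with the purple lookalike to its right. The nipple tip is at about (186,188) in the chamber's top crop and (184,24) in its scene crop.

```bash
python3 - <<'E'
from h import *
d=pickle.load(open("im.pkl","rb"));T=d["top"];S=d["scene"]
r=lambda x,y,ox,oy:np.array([(x+.5)/6-.5+ox,(y+.5)/6-.5+oy])
def tri(a,b):
    (c1,d1),(c2,d2)=ray(T,a),ray(S,b)
    l=np.linalg.lstsq(np.c_[d1,-d2],c2-c1,rcond=None)[0]; p,q=c1+l[0]*d1,c2+l[1]*d2
    return (p+q)/2,np.linalg.norm(p-q)*1e3
np.set_printoptions(precision=4,suppress=True)
dot=r(131,110,160,190); print("dot tri",tri(dot,r(179,55,272,140)),"atz",atz(T,dot,.136))
for p in[(88,70),(175,70),(180,155),(91,150)]: print("grip c",atz(T,r(*p,160,190),.136))
for p in[(63,52),(272,45),(282,258),(66,265)]: print("stand c",atz(T,r(*p,160,190),.046))
tip=r(186,189,292,232);print("tip tri",tri(tip,r(184,24,136,166)),"atz",atz(T,tip,.101))
sc=[r(43,178,292,232),r(240,288,292,232)]+[np.array(p)*.64 for p in[(507,339),(557.5,367)]]
P=np.array([atz(T,p,.040) for p in sc]);print("screws",P)
x=P[2:].mean(0)-P[:2].mean(0);yy=(P[0]-P[1]+P[2]-P[3]);yaw=np.arctan2(x[1],x[0]);print("ctr",P.mean(0),"yaw",np.degrees(yaw),np.degrees(np.arctan2(yy[1],yy[0]))-90)
c=P.mean(0);print("pred tip",c[:2]-.045*np.array([np.cos(yaw),np.sin(yaw)]))
# tube, decoy
for n,p,z in(("tube",(404,336),.095),("purple",(356,327),.126),("slide",(347,233),.028),("tipb",(515,239),.062)): print(n,atz(T,np.array(p)*.64,z))
E
```

```text
dot tri (array([0.5905, 0.1655, 0.135 ]), np.float64(2.26569405902508)) atz [0.5908 0.1664 0.136 ]
grip c [0.6054 0.1852 0.136 ]
grip c [0.6081 0.1508 0.136 ]
grip c [0.5744 0.1452 0.136 ]
grip c [0.5737 0.1804 0.136 ]
stand c [0.629  0.2156 0.046 ]
stand c [0.6389 0.1258 0.046 ]
stand c [0.5478 0.1124 0.046 ]
stand c [0.5375 0.2036 0.046 ]
tip tri (array([ 0.4897, -0.1781,  0.0992]), np.float64(1.8966349906942417)) atz [ 0.4897 -0.1769  0.101 ]
screws [[ 0.4941 -0.1253  0.04  ]
 [ 0.4545 -0.2102  0.04  ]
 [ 0.6118 -0.1846  0.04  ]
 [ 0.5717 -0.2695  0.04  ]]
ctr [ 0.533  -0.1974  0.04  ] yaw -26.796927870354125 -25.133408430138147
pred tip [ 0.4929 -0.1771]
tube [ 0.5947 -0.016   0.095 ]
purple [0.5977 0.0575 0.126 ]
slide [0.7768 0.0957 0.028 ]
tipb [ 0.7771 -0.1873  0.062 ]
```

>>> {"api": "move_arm", "payload": {
  "steps": [0, 0, 0.006, 0.043, -0.038, 0, 1, 0, 0, 0.013, 0.085, -0.077, 0, 1, 0, 0, 0.019, 0.128, -0.115, 0, 1, 0, 0, 0.025, 0.17, -0.154, 0, 1, 0, 0, 0.032, 0.213, -0.192, 0, 1, 0, 0, 0.038, 0.255, -0.23, 0, 1, 0, 0, 0.044, 0.298, -0.269, 0, 1, 0, 0, 0.05, 0.34, -0.307, 0, 1, 0, 0, 0.057, 0.383, -0.346, 0, 1, 0, 0, 0.063, 0.425, -0.384, 0, 1],
  "squeeze": 60
}}

```text
clock: 1.1
position: [0.5375, 0.2139, 0.2497]
ee_rot: [-0.0, -0.053, 0.999, 0.0]
contact_force: [-0.4, 1.1, -0.2]
width: 0.0856
gripper_force: 0.0
```

>>> {"api": "move_arm", "payload": {
  "steps": [0, 0, 0, 0, 0, 0, 1, 0, 0, 0, 0, 0, 0, 1, 0, 0, 0, 0, 0, 0, 1, 0, 0, 0, 0, 0, 0, 1, 0, 0, 0, 0, 0, 0, 1, 0, 0, 0, 0, 0, 0, 1, 0, 0, 0, 0, 0, 0, 1, 0, 0, 0, 0, 0, 0, 1, 0, 0, 0, 0, 0, 0, 1, 0, 0, 0, 0, 0, 0, 1]
}}

```text
clock: 2.1
position: [0.5364, 0.2156, 0.25]
ee_rot: [-0.0, -0.052, 0.999, 0.0]
contact_force: [-0.0, -0.6, -0.3]
width: 0.0853
gripper_force: 0.0
```

```bash
python3 - <<'E'
from h import *
a=grab("wrist");pickle.dump(a,open("w1.pkl","wb"))
cv2.imwrite("pics/w1.png",np.array(a["pixels"]))
s=manip.get_state();print(s["clock"],s["position"],s["ee_rot"],s["qpos"]); print(-np.array(a["R"]).T@a["t"])
print(proj(a,[[.5905,.166,.136]]))
E
```

```text
2.15 [0.53648271 0.21553596 0.25001291] [-3.65402760e-06 -5.19588100e-02  9.98649228e-01  3.65737122e-05] [ 2.61650494e-01  2.80659976e-01  1.49811632e+00  7.46759523e-05
  1.36280829e+00 -1.41312569e+00]
[0.45918266 0.20749318 0.3739219 ]
[[187.73723137 253.43144082]]
```

View pics/w1.png

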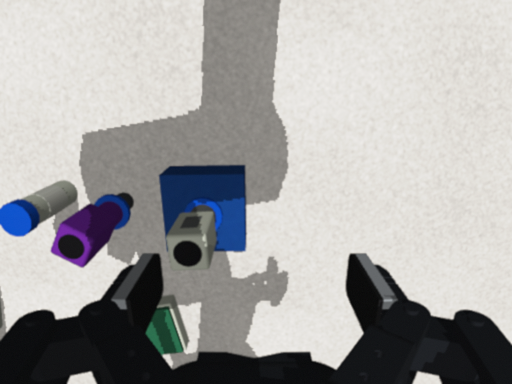

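The tester's dot appears at (188,254), where the measured position projects, and the grip edges line up with the picture axes. The shift still needed is (+0.054, -0.050), then down to z 0.110.

>>> {"api": "move_arm", "payload": {
  "steps": [0, 0, 0, 0.018, -0.017, 0, 1, 0, 0, 0, 0.036, -0.033, 0, 1, 0, 0, 0, 0.054, -0.05, 0, 1, 0, 0, 0, 0.054, -0.05, -0.03, 1, 0, 0, 0, 0.054, -0.05, -0.06, 1, 0, 0, 0, 0.054, -0.05, -0.09, 1, 0, 0, 0, 0.054, -0.05, -0.115, 1, 0, 0, 0, 0.054, -0.05, -0.13, 1, 0, 0, 0, 0.054, -0.05, -0.14, 1, 0, 0, 0, 0.054, -0.05, -0.14, 1]
}}

```text
clock: 3.15
position: [0.5897, 0.1654, 0.1087]
ee_rot: [-0.001, -0.052, 0.999, -0.0]
contact_force: [-0.3, -0.4, 0.2]
width: 0.0855
gripper_force: 0.0
```

>>> {"api": "move_arm", "payload": {
  "steps": [0, 0, 0, 0, 0, 0, -1, 0, 0, 0, 0, 0, 0, -1, 0, 0, 0, 0, 0, 0, -1, 0, 0, 0, 0, 0, 0, -1, 0, 0, 0, 0, 0, 0, -1, 0, 0, 0, 0, 0, 0, -1, 0, 0, 0, 0, 0, 0, -1, 0, 0, 0, 0, 0, 0, -1, 0, 0, 0, 0, 0, 0, -1, 0, 0, 0, 0, 0, 0, -1],
  "squeeze": 60
}}

```text
clock: 4.15
position: [0.5912, 0.1656, 0.1112]
ee_rot: [0.001, -0.052, 0.999, 0.0]
contact_force: [-0.5, -0.9, 4.9]
width: 0.0335
gripper_force: 58.9
```

>>> {"api": "move_arm", "payload": {
  "steps": [0, 0, 0, 0, 0, 0.005, -1, 0, 0, 0, 0, 0, 0.015, -1, 0, 0, 0, 0, 0, 0.03, -1, 0, 0, 0, 0, 0, 0.05, -1, 0, 0, 0, 0, 0, 0.075, -1, 0, 0, 0, 0, 0, 0.1, -1, 0, 0, 0, 0, 0, 0.125, -1, 0, 0, 0, 0, 0, 0.15, -1, 0, 0, 0, 0, 0, 0.17, -1, 0, 0, 0, 0, 0, 0.18, -1]
}}

```text
clock: 5.15
position: [0.5909, 0.1657, 0.2923]
ee_rot: [0.001, -0.052, 0.999, 0.0]
contact_force: [-0.4, -0.2, -1.9]
width: 0.0337
gripper_force: 58.4
```

>>> {"api": "move_arm", "payload": {
  "steps": [0, 0, 0, -0.01, -0.02, 0, -1, 0, 0, 0, -0.025, -0.05, 0, -1, 0, 0, 0, -0.04, -0.08, 0, -1, 0, 0, 0, -0.055, -0.11, 0, -1, -0.004, -0.008, 0, -0.07, -0.14, 0, -1, -0.008, -0.016, 0, -0.085, -0.17, 0, -1, -0.012, -0.024, 0, -0.1, -0.2, 0, -1, -0.016, -0.032, 0, -0.115, -0.23, 0, -1, -0.02, -0.04, 0, -0.125, -0.25, 0, -1, -0.02, -0.04, 0, -0.13, -0.26, 0, -1]
}}

```text
clock: 6.15
position: [0.4569, -0.0947, 0.2889]
ee_rot: [0.12, -0.051, 0.989, -0.069]
contact_force: [-0.5, -0.1, -2.2]
width: 0.034
gripper_force: 58.7
```

>>> {"api": "move_arm", "payload": {
  "steps": [-0.0015, -0.003, 0, -0.004, -0.008, -0.008, -1, -0.003, -0.006, 0, -0.008, -0.016, -0.016, -1, -0.0045, -0.009, 0, -0.012, -0.024, -0.024, -1, -0.006, -0.013, 0, -0.016, -0.032, -0.032, -1, -0.0075, -0.016, 0, -0.02, -0.04, -0.04, -1, -0.009, -0.019, 0, -0.024, -0.048, -0.048, -1, -0.0105, -0.0224, 0, -0.028, -0.055, -0.054, -1, -0.0105, -0.0224, 0, -0.028, -0.055, -0.054, -1, -0.0105, -0.0224, 0, -0.028, -0.055, -0.054, -1, -0.0105, -0.0224, 0, -0.028, -0.055, -0.054, -1]
}}

```text
clock: 7.15
position: [0.4329, -0.1494, 0.2365]
ee_rot: [0.189, -0.051, 0.975, -0.105]
contact_force: [-0.4, -0.0, -1.9]
width: 0.0338
gripper_force: 58.7
```

```bash
python3 - <<'E'
from h import *
from scipy.spatial.transform import Rotation as Ro
np.set_printoptions(precision=4,suppress=True)
D={n:grab(n) for n in("wrist","top","scene")};pickle.dump(D,open("im2.pkl","wb"))
s=manip.get_state();q=s["ee_rot"];R=Ro.from_quat(np.r_[q[1:],q[0]]).as_matrix();p=s["position"]
print(s["clock"],p,R[:,2],s["qpos"],s["contact_force"])
P=np.array([.490,-.177,.100])
for n in D:
    print(n,proj(D[n],[P,p+.1*R[:,2],p-.026*R[:,2]]).round(1).tolist())
W=np.array(D["wrist"]["pixels"]);T=np.array(D["top"]["pixels"]);S=np.array(D["scene"]["pixels"])
def c(im,x,y,w,h,k): return cv2.resize(im[y:y+h,x:x+w],(w*k,h*k),interpolation=cv2.INTER_CUBIC)
right=np.vstack([c(T,290,220,72,75,4),c(S,130,110,72,75,4)])
cv2.imwrite("pics/m2.png",np.hstack([cv2.copyMakeBorder(W,0,600-384,0,0,cv2.BORDER_CONSTANT),right]))
E
```

```text
7.3 [ 0.433  -0.1493  0.2365] [ 0.3802 -0.1856 -0.9061] [-0.4986 -0.0992  2.0536  0.0276  0.7509 -2.1895] [ 0.4839  0.0177 -2.281 ]
wrist [[254.4, 184.8], [254.1, 203.7], [254.3, 315.9]]
top [[322.6, 263.0], [321.1, 269.9], [316.2, 290.6]]
scene [[167.0, 169.3], [165.4, 151.3], [161.5, 102.6]]
```

View pics/m2.png

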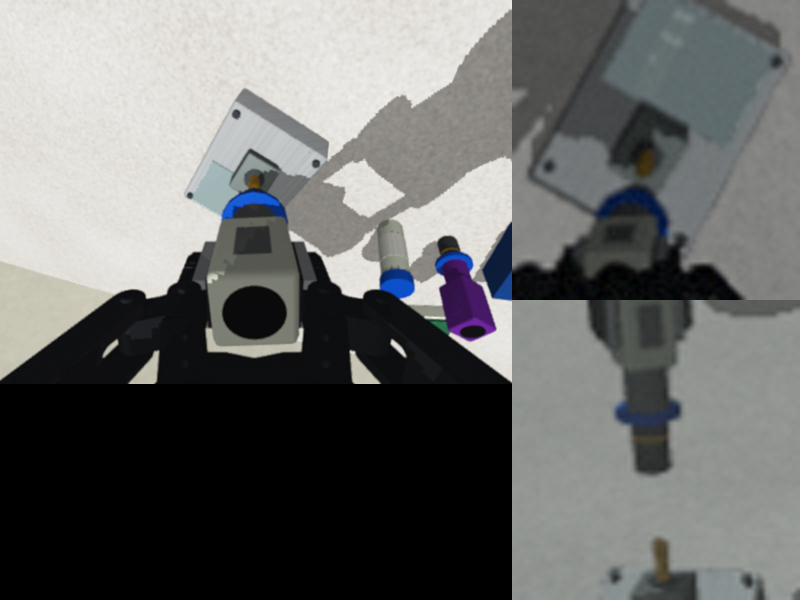

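The wrist view shows the coupler in line with the nipple at (255,182). In the scene crop the mouth is at (652,470) and the tip at (660,540), both matching the projections. One enlarged check of the in-plane offset, with the nipple model overlaid:

```bash
python3 - <<'E'
from h import *
D=pickle.load(open("im2.pkl","rb"));D0=pickle.load(open("im.pkl","rb"))
n=np.array([-.3802,.1856,.9061]);u=np.array([.9,-.43,0]);u/=np.linalg.norm(u);e=np.cross(n,[u[0],u[1],0]);e/=np.linalg.norm(e);f=np.cross(e,n)
th=np.linspace(0,2*np.pi,40)
def ring(c,r): return np.array([c+r*(np.cos(a)*e+np.sin(a)*f) for a in th])
P=np.array([.490,-.177,.100]);P2=np.array([.4929,-.1771,.101])
out=[]
for im,(x,y) in((D["wrist"],(235,155)),(D0["top"],(303,243)),(D0["scene"],(147,154))):
    a=np.array(im["pixels"])[y:y+36,x:x+38].copy(); k=7
    plain=cv2.resize(a,None,fx=k,fy=k,interpolation=cv2.INTER_NEAREST);A=plain.copy()
    for p,col in((P,(0,255,0)),(P2,(0,0,255))):
        for c,r in((p,.0035),(p-.03*n,.0045)):
            q=(proj(im,ring(c,r))-[x,y]+.5)*k; cv2.polylines(A,[q.astype(np.int32)],True,col,1)
    out.append(np.vstack([plain,A]))
cv2.imwrite("pics/ov.png",np.hstack(out))
E
```

```text
(no output)
```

View pics/ov.png

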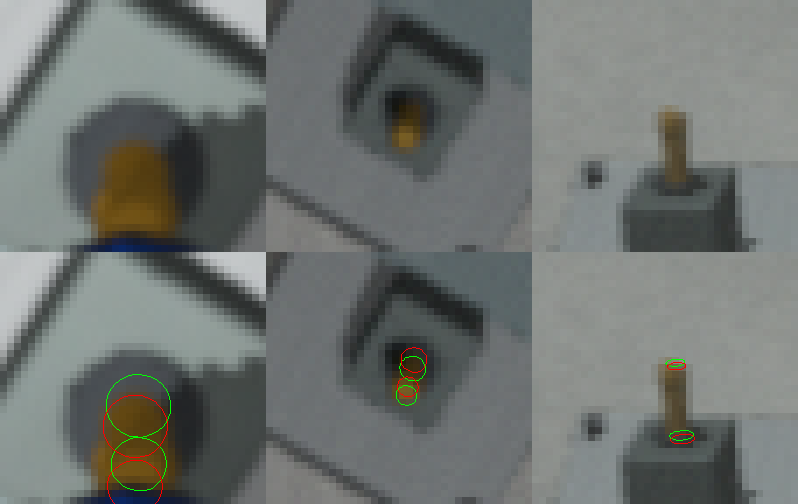

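The red model (chamber-based) fits the wrist view and the green one (triangulated) fits the top view. They differ by about 2.7 mm in-plane, so I'll take the mean, which is within the bore's capture range, and feel the way in.

>>> {"api": "move_arm", "payload": {
  "steps": [0, 0, 0, 0.005, -0.002, -0.008, -1, 0, 0, 0, 0.009, -0.0038, -0.0175, -1, 0, 0, 0, 0.013, -0.0055, -0.027, -1, 0, 0, 0, 0.0157, -0.007, -0.034, -1, 0, 0, 0, 0.0177, -0.0079, -0.039, -1, 0, 0, 0, 0.0192, -0.0087, -0.0426, -1, 0, 0, 0, 0.0203, -0.0092, -0.0453, -1, 0, 0, 0, 0.0211, -0.0096, -0.0471, -1, 0, 0, 0, 0.0215, -0.0098, -0.048, -1, 0, 0, 0, 0.0215, -0.0098, -0.048, -1]
}}

```text
clock: 8.3
position: [0.4543, -0.1594, 0.1884]
ee_rot: [0.19, -0.05, 0.975, -0.105]
contact_force: [1.1, 0.9, -2.6]
width: 0.0337
gripper_force: 58.7
```

>>> {"api": "move_arm", "payload": {
  "steps": [0, 0, 0, 0.0004, -0.0002, -0.0009, -1, 0, 0, 0, 0.0008, -0.0004, -0.0018, -1, 0, 0, 0, 0.0011, -0.0006, -0.0027, -1, 0, 0, 0, 0.0015, -0.0007, -0.0036, -1, 0, 0, 0, 0.0019, -0.0009, -0.0045, -1, 0, 0, 0, 0.0023, -0.0011, -0.0054, -1, 0, 0, 0, 0.0027, -0.0013, -0.0063, -1, 0, 0, 0, 0.003, -0.0015, -0.0072, -1, 0, 0, 0, 0.0034, -0.0017, -0.0082, -1, 0, 0, 0, 0.0034, -0.0017, -0.0082, -1]
}}

```text
clock: 9.3
position: [0.4576, -0.161, 0.1798]
ee_rot: [0.189, -0.05, 0.975, -0.105]
contact_force: [2.6, 0.6, -1.2]
width: 0.0338
gripper_force: 58.8
```

```bash
cat > st.py <<'E'
from h import *
from scipy.spatial.transform import Rotation as Ro
np.set_printoptions(precision=4,suppress=True)
s=manip.get_state();q=s["ee_rot"];R=Ro.from_quat(np.r_[q[1:],q[0]]).as_matrix();p=s["position"]
P=np.array([.4915,-.177,.1005]);m=p+.1*R[:,2]
print(s["clock"],p,R[:,2],"F tool",R.T@(s["contact_force"]-[0,0,-2]),"depth past tip",(m-P)@R[:,2],"M",s["moment"])
E
python3 st.py; python3 - <<'E'
from h import *
T=grab("top");S=grab("scene");W=grab("wrist")
def c(im,x,y,w,h,k): return cv2.resize(np.array(im["pixels"])[y:y+h,x:x+w],(w*k,h*k),interpolation=cv2.INTER_CUBIC)
cv2.imwrite("pics/m3.png",np.hstack([c(T,295,225,50,60,8),c(S,140,130,50,60,8)]))
E
```

```text
9.3 [ 0.4576 -0.161   0.1798] [ 0.38   -0.1858 -0.9061] F tool [-2.7752  0.2815  0.1823] depth past tip 0.012272472855473652 M [ 0.2063 -0.2237  0.1216]
```

View pics/m3.png

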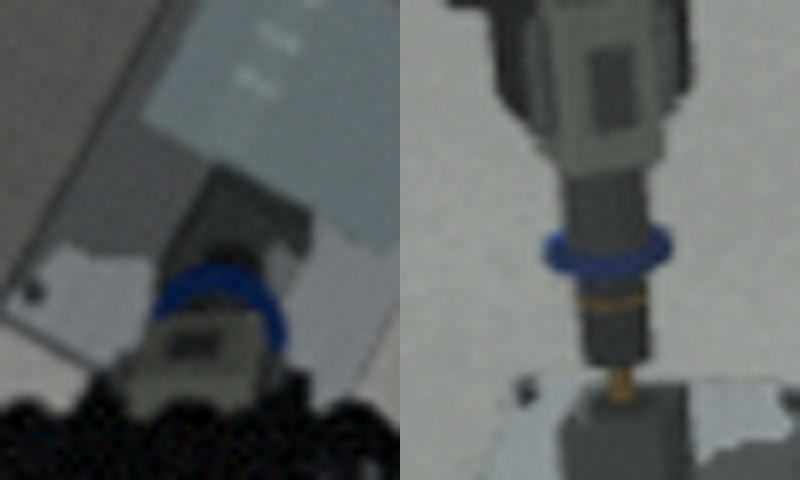

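The coupler has swallowed the nipple by about 12 mm, and the scene crop shows it centred and square at (620,365). A small +x side force calls for a 1 mm in-plane shift. Then press on.

>>> {"api": "move_arm", "payload": {
  "steps": [0, 0, 0, 0.0008, -0.0003, 0.0004, -1, 0, 0, 0, 0.0008, -0.0003, 0.0004, -1, 0, 0, 0, 0.0012, -0.0005, -0.0005, -1, 0, 0, 0, 0.0016, -0.0007, -0.0014, -1, 0, 0, 0, 0.0019, -0.0009, -0.0023, -1, 0, 0, 0, 0.0023, -0.001, -0.0032, -1, 0, 0, 0, 0.0027, -0.0012, -0.0041, -1, 0, 0, 0, 0.0031, -0.0014, -0.005, -1, 0, 0, 0, 0.0035, -0.0016, -0.0059, -1, 0, 0, 0, 0.0038, -0.0018, -0.0068, -1]
}}

```text
clock: 10.45
position: [0.4609, -0.1626, 0.1734]
ee_rot: [0.189, -0.051, 0.975, -0.105]
contact_force: [-2.3, 1.8, 3.8]
width: 0.0338
gripper_force: 59.6
```

```bash
python3 st.py
```

```text
10.45 [ 0.4609 -0.1626  0.1734] [ 0.3796 -0.1857 -0.9063] F tool [-0.232   0.5793 -6.488 ] depth past tip 0.019624834284535587 M [0.3239 0.2566 0.0594]
```

>>> {"api": "move_arm", "payload": {
  "steps": [0, 0, 0, 0.0003, -0.0001, -0.0007, -1, 0, 0, 0, 0.0006, -0.0003, -0.0014, -1, 0, 0, 0, 0.0009, -0.0004, -0.0022, -1, 0, 0, 0, 0.0012, -0.0006, -0.0029, -1, 0, 0, 0, 0.0015, -0.0007, -0.0036, -1, 0, 0, 0, 0.0018, -0.0009, -0.0044, -1, 0, 0, 0, 0.0021, -0.001, -0.0051, -1, 0, 0, 0, 0.0024, -0.0012, -0.0058, -1, 0, 0, 0, 0.0027, -0.0013, -0.0065, -1, 0, 0, 0, 0.003, -0.0015, -0.0072, -1]
}}

```text
clock: 11.45
position: [0.464, -0.164, 0.1689]
ee_rot: [0.19, -0.051, 0.975, -0.106]
contact_force: [-21.1, 9.7, 37.7]
width: 0.034
gripper_force: 54.9
```

```bash
python3 st.py
```

```text
11.45 [ 0.464  -0.164   0.1689] [ 0.3821 -0.1868 -0.905 ] F tool [  3.8144   1.725  -45.8024] depth past tip 0.02515950586981287 M [ 0.453   1.2931 -0.1117]
```

```bash
python3 - <<'E'
from h import *
from scipy.spatial.transform import Rotation as Ro
S=grab("scene");W=grab("wrist");pickle.dump((S,W),open("im4.pkl","wb"))
s=manip.get_state();q=s["ee_rot"];R=Ro.from_quat(np.r_[q[1:],q[0]]).as_matrix();p=s["position"]
print(s["contact_force"],p)
for n,im in(("scene",S),("wrist",W)): print(n,proj(im,[p+.1*R[:,2],p+.061*R[:,2],p-.026*R[:,2]]).round(1).tolist())
def c(im,x,y,w,h,k): return cv2.resize(np.array(im["pixels"])[y:y+h,x:x+w],(w*k,h*k),interpolation=cv2.INTER_CUBIC)
cv2.imwrite("pics/m4.png",np.hstack([c(S,140,130,50,60,8),c(W,200,150,100,120,4)]))
E
```

```text
[-16.92755853   8.60442132  31.88945652] [ 0.4640631  -0.16411452  0.16897649]
scene [[167.5, 178.6], [166.3, 164.9], [163.7, 132.8]]
wrist [[254.0, 203.7], [254.0, 224.3], [254.1, 316.0]]
```

View pics/m4.png

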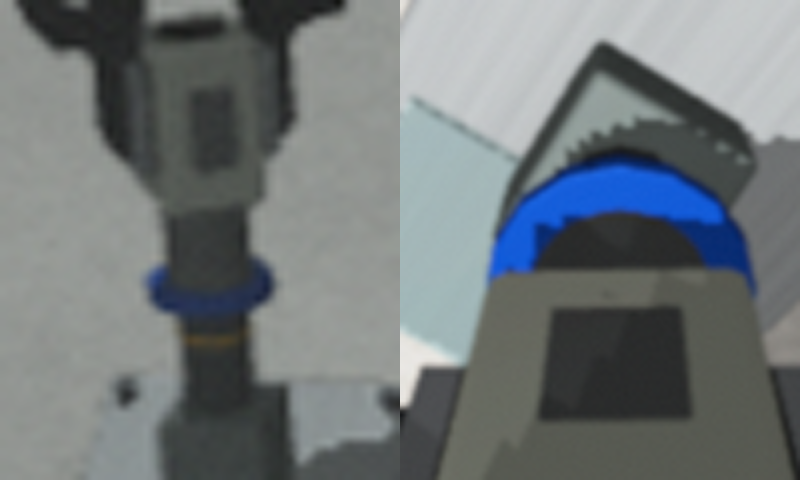

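Scene crop: the coupler's mouth at (215,400) sits at the block with no brass visible, and the flange moved in step with the TCP (no slip). The reaction is far above the 11 N spring, so the nipple is on its stop. I'll ease off about 1 mm so the hold stays moderate, and let it settle.

>>> {"api": "move_arm", "payload": {
  "steps": [0, 0, 0, -0.0002, 0.0001, 0.0005, -1, 0, 0, 0, -0.0004, 0.0002, 0.0009, -1, 0, 0, 0, -0.0004, 0.0002, 0.0009, -1, 0, 0, 0, -0.0004, 0.0002, 0.0009, -1, 0, 0, 0, -0.0004, 0.0002, 0.0009, -1, 0, 0, 0, -0.0004, 0.0002, 0.0009, -1, 0, 0, 0, -0.0004, 0.0002, 0.0009, -1, 0, 0, 0, -0.0004, 0.0002, 0.0009, -1, 0, 0, 0, -0.0004, 0.0002, 0.0009, -1, 0, 0, 0, -0.0004, 0.0002, 0.0009, -1],
  "squeeze": 80
}}

```text
clock: 12.55
position: [0.4638, -0.1641, 0.1691]
ee_rot: [0.19, -0.051, 0.975, -0.106]
contact_force: [-13.1, 6.9, 24.2]
width: 0.0333
gripper_force: 76.3
```

```bash
python3 st.py
```

```text
12.55 [ 0.4638 -0.1641  0.1691] [ 0.3819 -0.187  -0.9051] F tool [  1.6457   1.5128 -30.0149] depth past tip 0.02486295476914761 M [ 0.4917  0.9255 -0.0589]
```

The hold is steady: about 30 N axial against a stiff stop, with side forces under 2 N. Handing in.

```bash
python3 -c "
from rig import manip
print(manip.sign_off())"
```

```text
the job is handed in; nothing more can be done
None
```

The job is handed in at 12.6 s: the gripper is still holding the tester square on the nipple, pressed to the hard stop with about 30 N, and the tube, tip box and slide box were left alone.

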